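Take a six-second temperature reading of a casting flask on a coasting turntable

TASK

Give the soldering turntable a push so that it turns freely by itself and, with the thermometer taken from its stand, keep the thermometer's nose pointing down over the centre of the flask as it goes round: within 20 mm sideways and 10 to 60 mm above its top, for six seconds without a break, touching nothing of the turntable meanwhile, while the table coasts faster than one turn in fifteen seconds. The flask must never be touched, and the table never spun faster than one turn in two seconds. Then put the thermometer back upright in its stand, fully home, and let go; the turntable may coast on, and the firebrick, jar and hammer are left alone.

Things in the scene. Friction and masses are not known exactly. Their poses are not given: they have to be found in the camera images.
- turntable: soldering turntable fixed on the bench. Origin: on its vertical turning axis at bench level. A dark foot carries a freely turning round steel platter, 240 mm in diameter, upper face 38 mm above the bench; a pale fireclay disc 170 mm in diameter in its middle rises to 40 mm. It carries the flask and the handle facing each other across the axis.
- platter (a joint): platter's turning angle, rad, counter-clockwise from above, no stops, starts anywhere in -3.1 to 3.1. At 0 the flask lies towards world +x of the axis, the handle towards -x. Nominal: platter 1.6 kg, flask 0.3 kg, inertia 0.013 kg m2, drag 0.0011 N m s/rad, dry friction 0.0002 N m: pushed, it coasts with a time constant of about 12 s (8 to 17 s: the platter's mass varies).
- flask: steel casting flask, a closed upright cylinder 50 mm in diameter and 50 mm high, filled with white plaster, clipped rigidly to the platter with its axis 75 mm from the turning axis. Origin: centre of its underside, 40 mm above the bench; z up.
- flask_top (a point): centre of the flask's top face, 90 mm above the bench.
- handle_top (a point): centre of the top of the handle: an upright wooden post fixed to the platter, 30 mm in diameter, its axis 100 mm from the turning axis, across the axis from the flask; it rises 54 mm from the steel rim (38 mm) to 92 mm above the bench.
- thermometer: infrared pen thermometer, 145 mm long, 0.14 kg, loose, upright in its stand, nose down. Origin: middle of the nose's end face; z runs up to the head. 0 to 12 mm: black cone widening from 16 to 26 mm in diameter; 12 to 80 mm: round black barrel, 26 mm; 80 to 145 mm: grey square head, 34 x 34 mm, sides along its x and y, the part to grip.
- nose (a point): middle of the thermometer's nose end face (same point as the thermometer's origin).
- stand: thermometer stand fixed to the bench: an upright aluminium tube 95 mm high, 60 mm outside and 34 mm inside diameter, on a round foot 90 mm in diameter. Origin: centre of its underside at bench level. It is to the left or the right of the turntable.
- firebrick: bystander: pale firebrick, 200 x 100 x 60 mm (long along its x), loose, on the other side of the turntable from the stand. Origin: centre of its underside.
- flux_jar: bystander: small jar with a white cap, 60 mm in diameter, 70 mm high, loose, beyond the turntable. Origin: centre of its underside.
- hammer: bystander: hammer, 260 mm long, lying beyond the turntable about along y, steel head (90 mm wide) towards -y (the robot's right). Origin: underside, middle of the tool.
- head (a point): centre of the thermometer's square head, 112.5 mm above the nose along its axis. In the stand the head's underside rests on the stand's rim: the nose is then 15 mm above the bench and the head spans 95 to 160 mm.

How it is judged:
By the outcome, as a careful person would: the job done as asked, in the order asked, and still so for the second after the job is handed in, with the robot touching nothing.
It also fails if it takes over 61 s, if anything falls off the work surface, if the arm or the gripper's body presses on something with over 40 N, if the wrist force passes 120 N, or if a joint passes its speed limit or range.

ROBOT

A 6-joint arm with a two-finger parallel gripper is mounted at the origin on the work surface. World frame = base frame: x ahead of the robot, y to its left, z up, the work surface at z = 0. Lengths are in m, angles in rad, forces in N, time in s.
With the tool pointing down it reaches from about 0.4 to 0.825 m from the base axis. Payload 7 kg.
Tool frame: the origin (TCP) lies at the very end of the fingers, on their centre line; the grasp point (between the pads) lies 19 mm behind it (arm.grasp_offset is the distance from the TCP to the grasp point, in m); z points along the fingers, y is the line along which they close (so a half turn about z gives the same grasp; the last joint's range is limited). The gripper opens to 88 mm and grips with 3 to 60 N. Pads are 19 mm wide; open, the fingers measure 130 mm over their backs; the gripper's body (78 mm by 193 mm) begins 47 mm behind the grasp point.
Start: joints at [-0.941, 0.359, 0.012, 0, -1.224, -0.288], TCP at [0.226, -0.636, 0.194] pointing down, gripper open.
Joint ranges: [-3.07, 3.07], [-1.43, 2.12], [-1.02, 1.25], [-3.03, 1.67], [-3.05, -0], [-3.03, 3.03]. Speed limits (rad/s): [2.39, 2.39, 3.01, 3.14, 3.14, 3.14].

INTERFACE

Orientations are given as [roll, pitch, yaw] about the fixed x, y, z axes, in that order (R = Rz(yaw) Ry(pitch) Rx(roll)).
In Python, from station import get_state, cams, arm, nets gives the robot as it stands.
- The arm moves only by the shell command python3 -m creep 'ROWS' [FORCE]. ROWS is a JSON object of lists of equal length, an entry for each row: "translation": the shift along the world's x, y, z in mm, a list of three; "spin": the turn about the world's z in rad; "gripper": the opening, from 0 (shut) to 1 (fully open). In form: {"translation": [[dx, dy, dz], ...], "spin": [spin, ...], "gripper": [gripper, ...]}. A call has 1 to 8 rows; each row shifts and turns the commanded pose from where the row before left it; what a row does not reach is not made up. A row lasts 1/10 s, in which the tool goes at most 50 mm and 8.59 degrees, less where a joint would pass 70% of its speed; a pose out of reach is approached as far as the arm can. A call is refused whole if a number of a shift passes 50 or a number of a turn 0.15, either way. A call with a gripper value outside its range is refused whole. The fingers move at their own pace and stop on an object; FORCE is the grip in N (left out, the last holds). Time passes only in rows, so rows that do not move let the fingers close. It gives the time, the measured TCP pose, the force, the opening and the grip force at its end, in the units of the state.
- get_state(): the state, without advancing time (a new reading comes with each control period).
- cams.grab_frame(name): name is "side" or "top"; returns a dict with "img" (420x560x3 uint8, red, green, blue), "mtx" (3x3 intrinsics, pixels), "D" ([k1, k2, p1, p2, k3] as OpenCV has them; the pictures are not rectified), "R" (3x3) and "t" (3): a world point X has camera coordinates R X + t. Camera axes: x right, y down, z forward; pixel columns grow to the right and rows downward; lengths in m; the calibration is good to about 2 mm. A picture is of the moment at which its call begins. There is no depth.
- arm.job_done(): hands the job in; it is judged then, once.
Trained networks look in the newest picture that a camera, given by its name, has taken for a name from the list of things; names that differ only in an ending like _2 or _b are one class to them, and where a whole thing is asked for, a point or a joint stands for the part that bears it (a point fixed in the world has none). Each returns a list of dicts, best first, with "confidence" (0 to 1); they miss things now and then, are a little off and sometimes report something else, mostly with a low value. They report only what shows in the picture. A call takes as long as a camera call.
- nets.search_frame(camera, label): "centre" ([x, y, z] in m, in world coordinates, good to about 4 mm: the middle of the surface that is visible of it).
- nets.pinpoint(camera, label): "centre" ([x, y, z] in m, in world coordinates, good to about 4 mm: a listed point, or the origin of a listed thing).
The state is a dict: "t": time; "q": joint angles; "qd": joint speeds; "joint_efforts": joint torques, N m; "eef_pos": TCP position; "ee_rot": TCP orientation; "force": force on the tool from outside, world axes, zero at the start; "moment": the same for the moment, N m; "width": finger opening in m; "gripper_force": force on a finger pad.
Only numpy, scipy, OpenCV 4.12 (cv2) and the standard library are available. Lean on these libraries where they do the work, as an engineer would, in place of code of your own. Each camera call takes 0.05 s, during which the arm holds its last target. There are 200 camera calls.

## Working session

There is one attempt and no reset: what is moved stays moved. The work goes in short steps, Python scripts to look and compute and a shell command to move; the robot and the scene stay as the last step left them, time stands still between calls to the robot, and variables do not carry over. Pictures are saved under pics/ and viewed, at most 10 in all, crops included, and the job is handed in when it is done.

```bash
mkdir -p pics; ls; python3 - <<'E'
from station import get_state,cams,arm,nets
import cv2,numpy as np
s=get_state();print(s['t'],s['eef_pos'],s['ee_rot'],s['width'])
for c in('side','top'):
    f=cams.grab_frame(c);cv2.imwrite(f'pics/{c}0.png',f['img'][:,:,::-1])
    print(c,(-f['R'].T@f['t']).round(3))
    for n in('turntable','flask_top','handle_top','stand','nose','head','thermometer','firebrick','flux_jar','hammer'):
        r=nets.pinpoint(c,n)[:2];print(n,[(np.round(d['centre'],3).tolist(),round(d['confidence'],2)) for d in r])
print(get_state()['t'])
E
```

```text
pics
0.0 [ 0.22602595 -0.63543858  0.19311456] [ 3.13991413e+00 -1.44357619e-04 -2.79992345e+00] 0.08786052167597193
side [0.07  0.796 1.155]
turntable [([0.543, -0.063, 0.004], 0.82)]
flask_top [([0.569, 0.012, 0.091], 0.65)]
handle_top [([0.504, -0.147, 0.093], 0.88)]
stand [([0.458, 0.332, 0.004], 0.86)]
nose []
head [([0.454, 0.33, 0.127], 0.67)]
thermometer [([0.457, 0.332, 0.018], 0.73)]
firebrick [([0.52, -0.307, 0.002], 0.88), ([0.454, 0.333, 0.004], 0.52)]
flux_jar [([0.77, 0.146, 0.002], 0.77)]
hammer [([0.784, -0.188, -0.005], 0.89)]
top [0.462 0.003 1.328]
turntable [([0.545, -0.058, -0.0], 0.57), ([0.521, -0.306, -0.006], 0.22)]
flask_top [([0.579, 0.009, 0.091], 0.81)]
handle_top [([0.498, -0.151, 0.091], 0.73), ([0.451, 0.334, 0.016], 0.3)]
stand [([0.454, 0.332, 0.0], 0.68)]
nose []
head [([0.456, 0.329, 0.131], 0.79)]
thermometer [([0.449, 0.335, 0.014], 0.82)]
firebrick [([0.523, -0.308, -0.002], 0.83)]
flux_jar [([0.767, 0.148, -0.002], 0.68)]
hammer [([0.786, -0.189, -0.001], 0.72)]
1.1
```

View pics/side0.png

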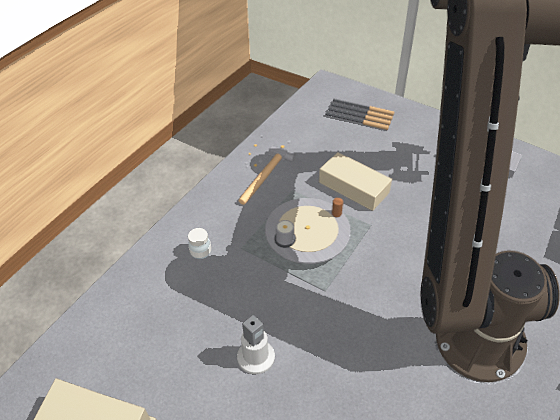

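View pics/top0.png

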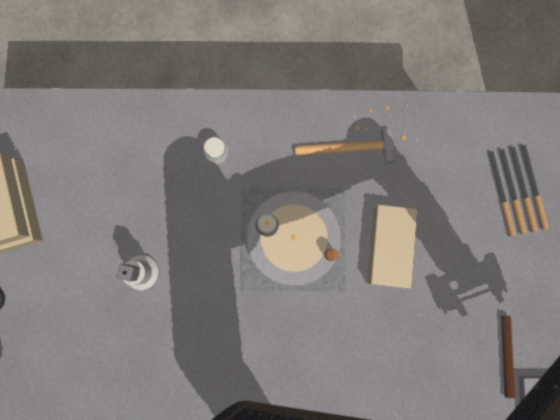

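```bash
python3 - <<'E'
import cv2,numpy as np
a=cv2.imread('pics/side0.png')[300:385,215:300];b=cv2.imread('pics/top0.png')[235:305,105:175]
a=cv2.resize(a,(400,400),interpolation=cv2.INTER_CUBIC);b=cv2.resize(b,(400,400),interpolation=cv2.INTER_CUBIC)
c=cv2.resize(cv2.imread('pics/top0.png')[187:287,244:344],(400,200*2),interpolation=cv2.INTER_CUBIC)
cv2.imwrite('pics/crop1.png',cv2.resize(np.hstack([a,b]),(800,400)))
E
cat > h.py <<'E'
import cv2,numpy as np
from station import cams,get_state,nets
def cal(c):
    f=cams.grab_frame(c);return f
def und(f,px):
    return cv2.undistortPoints(np.array(px,float).reshape(-1,1,2),f['mtx'],np.array(f['D']))[:,0]
def onz(f,px,z):
    p=und(f,px);d=np.c_[p,np.ones(len(p))]@f['R'];o=-f['R'].T@f['t']
    return o+d*((z-o[2])/d[:,2])[:,None]
def tri(fa,pa,fb,pb):
    A=np.c_[fa['R'],fa['t']];B=np.c_[fb['R'],fb['t']]
    X=cv2.triangulatePoints(A,B,und(fa,pa).T,und(fb,pb).T);return (X[:3]/X[3]).T
E
```

```text
(no output)
```

View pics/crop1.png

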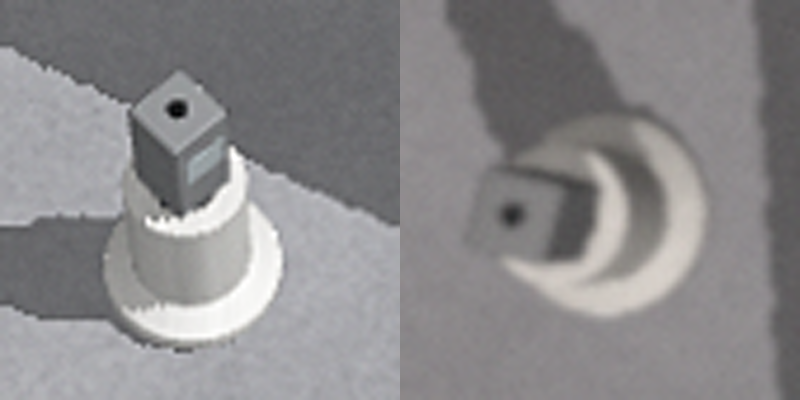

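```bash
python3 - <<'E'
from h import *
import json
fs=cal('side');ft=cal('top')
S=lambda u,v:(215+u/4.706-.4,300+v/4.706-.4)
T=lambda u,v:(105+(u-400)/5.714-.4,235+v/5.714-.4)
print('head top',tri(fs,[S(177,109)],ft,[T(512,214)]))
for f,P in((fs,[S(179,70),S(227,114),S(178,157),S(129,112)]),(ft,[T(487,167),T(562,183),T(548,262),T(468,245)])):
    q=onz(f,P,.16);print(q.mean(0).round(4));e=np.diff(np.r_[q,q[:1]],axis=0)
    print(np.degrees(np.arctan2(e[:,1],e[:,0])).round(1),np.linalg.norm(e,axis=1).round(4))
print('dot',tri(fs,[(308,227)],ft,[(294,237)]))
# head/stand foot outline circle center in top: foot z~0
print('nets')
for c in('side','top'):
    for n in('turntable','platter','flask_top','handle_top','head','stand'):
        r=nets.pinpoint(c,n)[:1];print(c,n,[(np.round(d['centre'],3).tolist(),round(d['confidence'],2)) for d in r])
E
```

```text
head top [[0.45247734 0.33183291 0.15998353]]
[0.4494 0.3327 0.16  ]
[ 166.5   78.7  -12.8 -101.9] [0.0328 0.0313 0.0331 0.0317]
[0.4537 0.3309 0.16  ]
[-101.2  172.3   78.9  -11.3] [0.0309 0.0315 0.0329 0.0315]
dot [[ 0.54298964 -0.0608588   0.03922464]]
nets
side turntable [([0.542, -0.06, 0.002], 0.56)]Traceback (most recent call last):
  File "<stdin>", line 15, in <module>
ValueError: it knows: firebrick, flask, flask_top, flux_jar, hammer, handle_top, head, nose, stand, thermometer, turntable
```

```bash
python3 -m creep '{"translation":[[27,39,0],[27,39,0],[27,39,0],[27,39,0],[27,39,0],[27,39,0],[27,39,0],[27,39,0]],"spin":[0.04,0.04,0.04,0.04,0.04,0.04,0.04,0.04],"gripper":[0,0,0,0,0,0,0,0]}' 20; python3 -m creep '{"translation":[[27,40,0],[27,40,0],[27,40,0],[27,40,0],[3,4,0],[0,0,0]],"spin":[0,0,0,0,0,0],"gripper":[0,0,0,0,0,0]}'; python3 - <<'E'
from station import get_state
s=get_state();print(s['t'],s['eef_pos'].round(4),s['ee_rot'],s['q'].round(3),s['force'].round(2))
E
```

```text
t: 2.05
eef_pos: [0.4431, -0.3222, 0.1945]
ee_rot: [-3.141, 0.0, -2.478]
force: [1.2, -0.4, 0.1]
width: 0.0292
gripper_force: 0.0
t: 2.65
eef_pos: [0.5539, -0.1586, 0.1938]
ee_rot: [3.141, -0.0, -2.477]
force: [0.3, -0.8, -0.2]
width: 0.0007
gripper_force: 0.0
2.65 [ 0.5539 -0.1586  0.1938] [ 3.14137771e+00 -2.78624651e-04 -2.47716486e+00] [ 0.061  0.197 -0.211 -0.    -1.162 -0.967] [ 0.34 -0.82 -0.2 ]
```

```bash
python3 -m creep '{"translation":[[0,0,-42],[0,0,-42],[0,0,-42],[0,0,0],[0,0,0]],"spin":[0.15,0.15,0.15,0,0],"gripper":[0,0,0,0,0]}'; python3 - <<'E'
from h import *
C=np.array([.543,-.0605])
s=get_state();p=s['eef_pos'];print(p,s['force'])
for c in('side','top'):
    f=cams.grab_frame(c)
    for n in('flask_top','handle_top'):
        for d in nets.pinpoint(c,n)[:1]:
            v=np.array(d['centre'][:2])-C;print(c,n,np.degrees(np.arctan2(v[1],v[0])).round(1),np.linalg.norm(v).round(3),d['confidence'])
a=np.cumsum([0,4,5,6,7,8.5,10,11.2,11.2])
th=np.radians(np.degrees(np.arctan2(*(p[:2]-C)[::-1]))-a);q=C+.1*np.c_[np.cos(th),np.sin(th)]
q[0]=p[:2];print((np.diff(q,axis=0)*1000).round(1).tolist())
E
```

```text
t: 3.15
eef_pos: [0.5528, -0.1611, 0.0687]
ee_rot: [3.141, -0.001, -2.035]
force: [1.2, 0.4, 1.2]
width: 0.0006
gripper_force: 0.0
[ 0.55284006 -0.16113364  0.06872535] [1.19159181 0.37016997 1.22837787]
side flask_top 66.4 0.074 0.83
side handle_top -114.1 0.098 0.68
[[-7.1, 0.7], [-8.7, 0.1], [-10.4, 1.2], [-11.9, 2.7], [-13.9, 5.2], [-15.1, 8.7], [-14.8, 12.7], [-12.1, 15.3]]
```

```bash
python3 -m creep '{"translation":[[-7,0.7,0],[-8.7,0.1,0],[-10.4,1.2,0],[-11.9,2.7,0],[-13.9,5.2,0],[-15.1,8.7,0],[-14.8,12.7,0],[-12.1,15.3,0]],"spin":[-0.08,-0.08,-0.08,-0.08,-0.08,-0.08,-0.08,-0.08],"gripper":[0,0,0,0,0,0,0,0]}'; python3 -m creep '{"translation":[[0,0,5],[0,0,35],[0,5,45],[0,30,35],[0,45,10],[0,49,0]],"spin":[0,0,0.15,0.15,0.15,0.15],"gripper":[0,0,0,0.5,1,1]}'; cat > m.py <<'E'
from h import *
import json,os
C=np.array([.543,-.0605])
L=json.load(open('log.json')) if os.path.exists('log.json') else []
for c in('side','top'):
    f=cams.grab_frame(c)
    t=get_state()['t']
    for n,o in(('flask_top',0),('handle_top',np.pi)):
        r=nets.pinpoint(c,n)[:1]
        for d in r:
            v=np.array(d['centre'][:2])-C;a=(np.arctan2(v[1],v[0])+o+np.pi)%(2*np.pi)-np.pi
            good=d['confidence']>.4 and abs(np.linalg.norm(v)-(.1 if o else .075))<.012
            print(c,n,round(t,3),round(a,3),np.linalg.norm(v).round(3),round(d['confidence'],2),good)
            if good:L.append((t,a))
json.dump(L,open('log.json','w'))
s=get_state();print(s['t'],s['eef_pos'].round(4),s['ee_rot'].round(3),s['force'].round(1),s['width'])
E
python3 m.py
```

```text
t: 4.25
eef_pos: [0.459, -0.1131, 0.0689]
ee_rot: [-3.141, 0.001, -2.674]
force: [-0.3, -1.0, 1.2]
width: 0.0006
gripper_force: 0.0
t: 4.85
eef_pos: [0.4611, 0.0169, 0.2017]
ee_rot: [-3.137, 0.005, -2.065]
force: [1.6, 0.1, -1.3]
width: 0.0192
gripper_force: 0.0
side flask_top 4.9 1.197 0.075 0.84 True
top flask_top 5.05 1.089 0.08 0.43 True
top handle_top 5.05 1.096 0.102 0.93 True
5.15 [0.4594 0.0152 0.1984] [-3.141  0.    -2.071] [ 0.9 -0.8 -0.6] 0.04309904518649606
```

```bash
sed -i '/t=get_state/d; s/^    f=cams/    t=get_state()["t"];f=cams/' m.py; rm log.json; python3 m.py; python3 - <<'E'
import cv2;from station import cams
f=cams.grab_frame('top');cv2.imwrite('pics/top1.png',f['img'][:,:,::-1])
E
```

```text
side flask_top 5.15 1.231 0.077 0.85 True
top flask_top 5.3 1.162 0.076 0.57 True
top handle_top 5.3 1.092 0.101 0.55 True
5.45 [0.4593 0.0148 0.198 ] [ 3.141 -0.    -2.072] [ 0.1 -0.6 -0.3] 0.06703916139088922
```

View pics/top1.png

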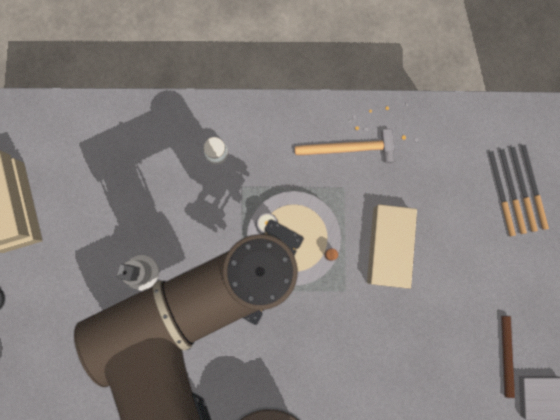

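```bash
python3 - <<'E'
from h import *
fs=cal('side');ft=cal('top')
for n,f in(('s',fs),('t',ft)):
    hsv=cv2.cvtColor(f['img'],cv2.COLOR_RGB2HSV)
    c=cv2.projectPoints(np.array([[.501,-.149,.07]]),cv2.Rodrigues(f['R'])[0],f['t'],f['mtx'],np.array(f['D']))[0][0,0]
    x,y=c.astype(int);m=cv2.inRange(hsv,(0,130,30),(20,255,255));m2=m*0;m2[y-22:y+22,x-22:x+22]=m[y-22:y+22,x-22:x+22]
    v,u=np.nonzero(m2);print(n,c,u.min(),u.max(),v.min(),v.max(),len(u),u.mean(),v.mean())
A=cv2.imread('pics/top0.png')[222:282,290:370];B=cv2.imread('pics/top1.png')[222:282,290:370]
a=cv2.resize(fs['img'][170:270,250:360,::-1],(440,400),interpolation=cv2.INTER_CUBIC)
a0=cv2.resize(cv2.imread('pics/side0.png')[170:270,250:360],(440,400),interpolation=cv2.INTER_CUBIC)
cv2.imwrite('pics/s1.png',cv2.resize(np.hstack([a0,a]),(800,364)))
E
```

```text
s [336.2415986  205.72546293] 339 346 184 192 9 343.22222222222223 188.77777777777777
t [330.8139582  254.46225982] 326 336 250 258 78 331.20512820512823 254.1153846153846
```

View pics/s1.png

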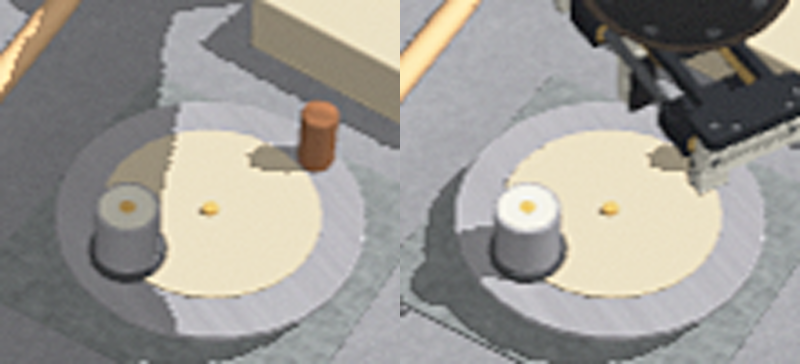

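```bash
python3 - <<'E'
from h import *
fs=cal('side');ft=cal('top')
print(tri(fs,[(337.3,199.3)],ft,[(331.2,254)]), onz(fs,[(336.8,212)],.038),onz(ft,[(331.2,254)],.092))
print(tri(fs,[(250+126/3.636-.4,170+206/3.636-.4)],ft,[(267,222.5)]))
s=get_state();print(s['t'],s['q'],s['eef_pos'])
E
python3 -c "
import json;print(json.load(open('log.json')))"
```

```text
[[ 0.50014623 -0.14704618  0.09822637]] [[ 0.50047488 -0.1559218   0.038     ]] [[ 0.50143493 -0.14728368  0.092     ]]
[[0.57579759 0.00817399 0.0888486 ]]
5.7 [ 4.64155023e-01 -7.25015911e-03 -4.33817762e-01  1.67905658e-05
 -1.14428419e+00 -9.63589685e-01] [0.45934983 0.01546596 0.19803235]
[[5.15, 1.2309258447368716], [5.3, 1.1621283826946396], [5.3, 1.091697408910516]]
```

```bash
python3 -m creep '{"translation":[[0,-42,0],[0,-42,0],[0,-42,-42],[0,0,-45],[0,0,-45],[0,0,0]],"spin":[0,0,0,0,0,0],"gripper":[0,0,0,0,0,0]}'; python3 - <<'E'
import cv2,numpy as np;from station import *
a=[cams.grab_frame(c)['img'][:,:,::-1] for c in('side','top')]
a=[cv2.resize(a[0][150:290,220:380],(400,350)),cv2.resize(a[1][170:310,220:380],(400,350))]
cv2.imwrite('pics/p2.png',np.hstack(a));s=get_state();print(s['t'],s['eef_pos'],s['force'],s['ee_rot'])
E
```

```text
t: 6.3
eef_pos: [0.4547, -0.1045, 0.068]
ee_rot: [3.133, -0.005, -2.072]
force: [-0.3, 0.8, -0.2]
width: 0.045
gripper_force: 0.0
6.4 [ 0.45948746 -0.10390525  0.07329733] [0.80627749 0.24490758 0.21724298] [ 3.14075083e+00 -1.58616487e-03 -2.06905622e+00]
```

View pics/p2.png

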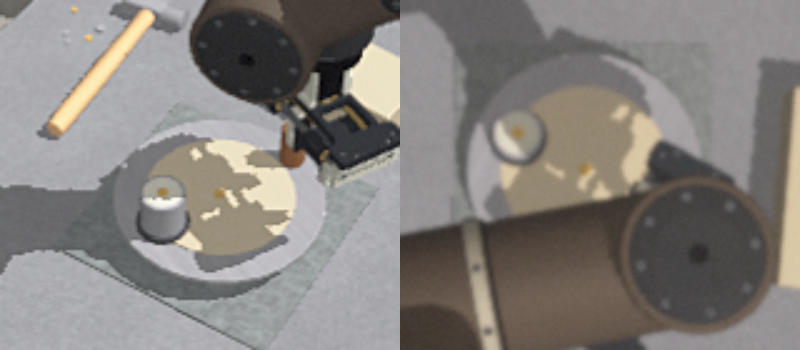

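```bash
python3 -m creep '{"translation":[[0,0,-5],[0,0,0],[0,0,0],[0,0,0],[0,0,0],[0,0,0]],"spin":[0,0,0,0,0,0],"gripper":[0,0,0,0,0,0]}'; rm -f log.json; python3 m.py; python3 -m creep '{"translation":[[4,-4,0],[5,-5,0],[6,-5,0],[7,-5,0]],"spin":[0,0,0,0],"gripper":[0,0,0,0]}';python3 m.py; python3 - <<'E'
import cv2,numpy as np;from station import *
a=[cams.grab_frame(c)['img'][:,:,::-1] for c in('side','top')]
a=[cv2.resize(a[0][150:290,220:380],(400,350)),cv2.resize(a[1][170:310,220:380],(400,350))]
cv2.imwrite('pics/p3.png',np.hstack(a));s=get_state();print(s['t'],s['eef_pos'],s['force'],s['ee_rot'])
E
```

```text
t: 7.0
eef_pos: [0.4595, -0.1037, 0.068]
ee_rot: [-3.141, 0.0, -2.07]
force: [0.6, 0.1, 0.4]
width: 0.0004
gripper_force: 0.0
side flask_top 7.0 1.198 0.076 0.88 True
side handle_top 7.0 1.165 0.097 0.56 True
top flask_top 7.15 1.104 0.078 0.79 True
7.3 [ 0.4593 -0.1037  0.0677] [ 3.141 -0.    -2.07 ] [0.  0.4 0. ] 0.00076087892589627
t: 7.7
eef_pos: [0.482, -0.1233, 0.0677]
ee_rot: [-3.142, -0.0, -2.07]
force: [-1.2, -0.7, 0.9]
width: 0.0005
gripper_force: 0.0
side flask_top 7.7 1.158 0.076 0.75 True
side handle_top 7.7 1.153 0.096 0.76 True
top flask_top 7.85 1.177 0.079 0.72 True
8.0 [ 0.481  -0.1227  0.0675] [ 3.141 -0.    -2.07 ] [-0.5 -0.5  0.1] 0.00032670345661874555
8.1 [ 0.48110346 -0.12262047  0.06770676] [ 0.02319377 -0.45243423 -0.2491537 ] [ 3.14148229e+00 -2.97717762e-05 -2.06970624e+00]
```

View pics/p3.png

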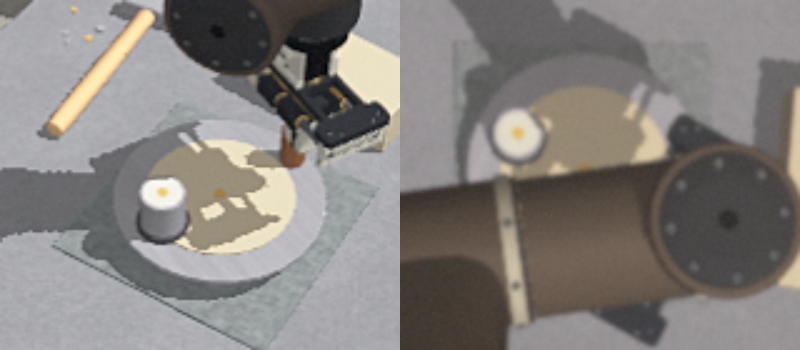

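```bash
python3 -m creep '{"translation":[[3.5,-3.5,0],[3.5,-3.5,0]],"spin":[0,0],"gripper":[0,0]}';python3 -m creep '{"translation":[[3.5,-3,0],[3.5,-3,0]],"spin":[0,0],"gripper":[0,0]}';python3 -m creep '{"translation":[[4,-3,0],[4,-3,0]],"spin":[0,0],"gripper":[0,0]}'; python3 m.py
```

```text
t: 8.3
eef_pos: [0.4887, -0.1298, 0.0679]
ee_rot: [-3.141, 0.0, -2.069]
force: [0.7, -0.0, -0.1]
width: 0.0007
gripper_force: 0.0
t: 8.5
eef_pos: [0.4957, -0.136, 0.0677]
ee_rot: [-3.142, 0.0, -2.07]
force: [-0.6, -0.1, 0.0]
width: 0.0004
gripper_force: 0.0
t: 8.7
eef_pos: [0.5037, -0.142, 0.0677]
ee_rot: [3.142, -0.0, -2.07]
force: [0.6, 0.3, 0.3]
width: 0.0004
gripper_force: 0.0
side flask_top 8.7 1.201 0.075 0.96 True
side handle_top 8.7 1.144 0.094 0.64 True
top flask_top 8.85 1.106 0.079 0.46 True
9.0 [ 0.5031 -0.1417  0.0676] [ 3.141 -0.    -2.07 ] [-0.4 -0.2  0.4] 0.0007153257481338608
```

```bash
python3 - <<'E'
from h import *
o=[]
for c,(x,y) in(('side',(336,206)),('top',(331,254))):
    f=cams.grab_frame(c);s=get_state()
    p=cv2.projectPoints(np.array([s['eef_pos'],[.5005,-.148,.092],[.5005,-.148,.038]]),cv2.Rodrigues(f['R'])[0],f['t'],f['mtx'],np.array(f['D']))[0][:,0];print(c,p.round(1))
    o.append(cv2.resize(f['img'][y-40:y+40,x-40:x+40,::-1],(400,400),interpolation=cv2.INTER_CUBIC))
cv2.imwrite('pics/p4.png',np.hstack(o))
E
```

```text
side [[334.3 207.6]
 [336.8 200.6]
 [335.5 213.7]]
top [[327.7 253.6]
 [331.5 254.4]
 [328.9 255. ]]
```

View pics/p4.png

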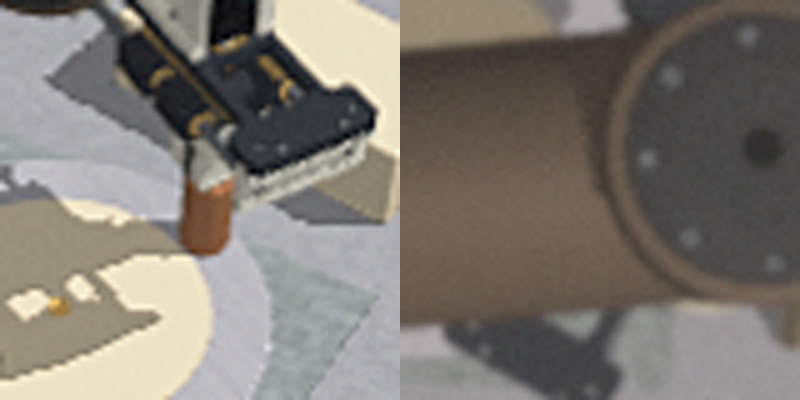

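```bash
python3 -m creep '{"translation":[[-24,15,0],[-23,16,0],[0,0,-12],[0,0,-11],[0,0,0]],"spin":[0,0,0,0,0],"gripper":[0,0,0,0,0]}'; python3 - <<'E'
from h import *
C=np.array([.543,-.0605])
s=get_state();p=s['eef_pos'];print(p,s['force'],s['t'])
a=np.cumsum([0,4,5,6,7,8.5,10,11.2,11.2])
th=np.radians(np.degrees(np.arctan2(*(p[:2]-C)[::-1]))+a);q=C+.1*np.c_[np.cos(th),np.sin(th)]
print(np.degrees(th));q[0]=p[:2];print((np.diff(q,axis=0)*1000).round(1).tolist())
E
```

```text
t: 9.6
eef_pos: [0.4556, -0.1107, 0.0435]
ee_rot: [3.14, -0.001, -2.07]
force: [-0.5, -0.5, -0.6]
width: 0.0001
gripper_force: 0.0
[ 0.45555288 -0.11070417  0.04352891] [-0.53374363 -0.50482287 -0.60161297] 9.6
[-150.13948212 -146.13948212 -141.13948212 -135.13948212 -128.13948212
 -119.63948212 -109.63948212  -98.43948212  -87.23948212]
[[4.4, -5.5], [5.2, -7.0], [7.0, -7.8], [9.1, -8.1], [12.3, -8.3], [15.8, -7.3], [18.9, -4.7], [19.5, -1.0]]
```

```bash
rm -f log.json; python3 -m creep '{"translation":[[4.4,-5.5,0],[5.2,-7,0],[7,-7.8,0],[9.1,-8.1,0],[12.3,-8.3,0],[15.8,-7.3,0],[18.9,-4.7,0],[19.5,-1,0]],"spin":[0.06,0.06,0.06,0.06,0.06,0.06,0.06,0.06],"gripper":[0,0,0,0,0,0,0,0]}'; python3 -m creep '{"translation":[[0,0,5],[0,0,40],[0,0,48],[0,0,48]],"spin":[0,0,0,0],"gripper":[0,0,0,0]}'; python3 m.py; sed -n '/x/p' log.json
```

```text
t: 10.4
eef_pos: [0.5495, -0.1614, 0.0446]
ee_rot: [3.141, -0.0, -1.588]
force: [0.6, 0.5, -0.3]
width: 0.0005
gripper_force: 0.0
t: 10.8
eef_pos: [0.5477, -0.1607, 0.1871]
ee_rot: [3.14, -0.0, -1.591]
force: [0.9, 0.1, -0.1]
width: 0.0007
gripper_force: 0.0
side flask_top 10.8 2.746 0.079 0.85 True
side handle_top 10.8 2.638 0.27 0.6 False
top flask_top 10.95 3.045 0.074 0.54 True
top handle_top 10.95 -1.351 0.398 0.41 False
11.1 [ 0.5477 -0.1604  0.185 ] [ 3.14   0.    -1.591] [-0.9 -0.6 -0.5] 0.0005888977329203347
```

```bash
python3 -m creep '{"translation":[[-9,45,0],[-9,45,0],[-9,45,0],[-9,45,0],[-9,45,0],[-9,45,0],[-9,45,0],[-8,44,0]],"spin":[-0.09,-0.09,0,0,0,0,0,0],"gripper":[1,1,1,1,1,1,1,1]}' 25; python3 -m creep '{"translation":[[-8,44,0],[-8,44,0],[-8,44,-10],[0,0,-10]],"spin":[0,0,0,0],"gripper":[1,1,1,1]}'; python3 m.py; python3 - <<'E'
from h import *
o=[]
f=cams.grab_frame('side');s=get_state();print(s['eef_pos'],s['ee_rot'],s['width'])
y=s['ee_rot'][2]-np.pi/2;u=np.array([np.cos(y),np.sin(y),0])
for d in(0,.024,.036,.048):
    P=np.array([s['eef_pos']+[0,0,d]+k*u for k in(-.044,0,.044)])
    p=cv2.projectPoints(P,cv2.Rodrigues(f['R'])[0],f['t'],f['mtx'],np.array(f['D']))[0][:,0];print(d,((p-[183,245])*5).round(0).tolist())
cv2.imwrite('pics/p5.png',cv2.resize(f['img'][245:365,183:323,::-1],(700,600),interpolation=cv2.INTER_CUBIC))
E
```

```text
t: 11.9
eef_pos: [0.4761, 0.1998, 0.1845]
ee_rot: [3.14, -0.002, -1.77]
force: [1.3, 0.3, 0.1]
width: 0.0591
gripper_force: 0.0
t: 12.3
eef_pos: [0.4524, 0.3344, 0.1637]
ee_rot: [3.141, -0.002, -1.766]
force: [-1.7, -1.0, -0.8]
width: 0.0865
gripper_force: 0.0
side flask_top 12.3 -0.785 0.069 0.66 True
top flask_top 12.45 -0.48 0.075 0.72 True
top handle_top 12.45 -0.523 0.104 0.67 True
12.6 [0.4539 0.3296 0.1659] [-3.142 -0.    -1.771] [ 0.2  0.2 -0.8] 0.08752336867951019
[0.45398596 0.32970594 0.16613127] [-3.14131690e+00  2.87926185e-04 -1.77113125e+00] 0.08780576520079963
0 [[272.0, 316.0], [342.0, 376.0], [414.0, 438.0]]
0.024 [[268.0, 285.0], [339.0, 346.0], [412.0, 409.0]]
0.036 [[266.0, 270.0], [337.0, 331.0], [411.0, 394.0]]
0.048 [[264.0, 254.0], [336.0, 316.0], [410.0, 379.0]]
```

View pics/p5.png

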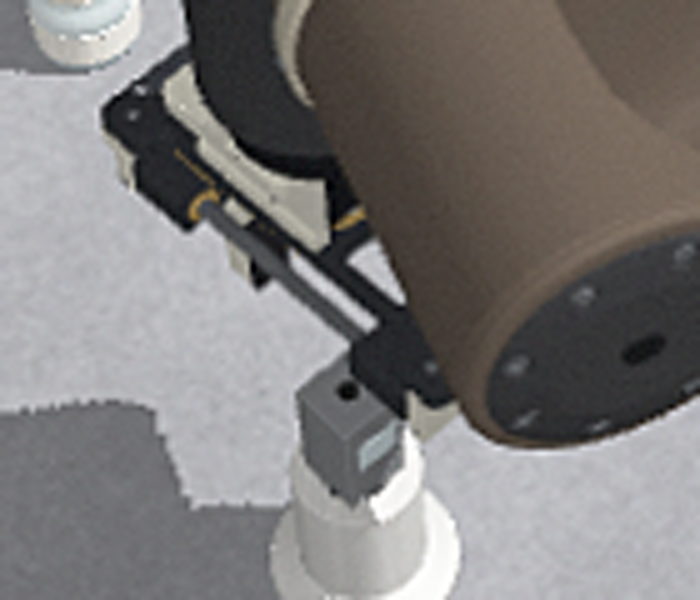

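```bash
python3 -m creep '{"translation":[[-1,1,-35],[0,0,-38],[0,0,0],[0,0,0],[0,0,0],[0,0,0],[0,0,0],[0,0,0]],"spin":[0,0,0,0,0,0,0,0],"gripper":[1,1,0.3,0.2,0,0,0,0]}' 25; python3 -m creep '{"translation":[[0,0,0],[0,0,0],[0,0,0],[0,0,0]],"spin":[0,0,0,0],"gripper":[0,0,0,0]}';python3 m.py
```

```text
t: 13.45
eef_pos: [0.4528, 0.3319, 0.0936]
ee_rot: [-3.141, 0.001, -1.77]
force: [0.5, -1.0, 0.4]
width: 0.0451
gripper_force: 0.0
t: 13.85
eef_pos: [0.4526, 0.3318, 0.093]
ee_rot: [-3.141, 0.0, -1.77]
force: [-0.4, -0.2, 4.2]
width: 0.0339
gripper_force: 24.7
side flask_top 13.85 1.644 0.078 0.87 True
side handle_top 13.85 1.645 0.098 0.68 True
top flask_top 14.0 1.74 0.079 0.53 True
top handle_top 14.0 1.786 0.096 0.97 True
14.15 [0.4526 0.3318 0.093 ] [-3.141  0.    -1.77 ] [-0.9 -0.2  5.6] 0.03437098175767561
```

```bash
python3 -m creep '{"translation":[[0,0,30],[0,0,40],[0,0,40]],"spin":[0,0,0],"gripper":[0,0,0]}'; python3 m.py; cat > fit.py <<'E'
from h import *
import json,sys
from scipy.optimize import least_squares
C=np.array([.543,-.0605]);L=np.array(json.load(open('log.json')));s=get_state()
t0=L[0,0];t=L[:,0]-t0
def th(p,t): return p[0]+p[1]*p[2]*(1-np.exp(-t/p[2]))
w=lambda a:(a+np.pi)%(2*np.pi)-np.pi
r=least_squares(lambda p:np.r_[w(th(p,t)-L[:,1])/.05,(p[2]-12)/3],[L[0,1],1.95,12],loss='soft_l1')
p=r.x;T=s['t']-t0
print('fit',p.round(3),'now w',(p[1]*np.exp(-T/p[2])).round(3),'res',w(th(p,t)-L[:,1])[-8:].round(2))
n=int(sys.argv[1]);lead=float(sys.argv[2]) if len(sys.argv)>2 else 0
k=np.arange(0,n+1)*.1;a=th(p,T+k+lead)
q=C+.075*np.c_[np.cos(a),np.sin(a)];q=(q*1000)
e=s['eef_pos']*1000;print('t',s['t'],'tcp',e.round(1),'err now',(e[:2]-q[0]).round(1),np.linalg.norm(e[:2]-C*1000).round(1))
for i in range(n+1):print(round(s['t']+k[i],2),q[i].round(1),(q[i]-q[i-1]).round(1) if i else '')
E
python3 fit.py 24
```

```text
t: 14.45
eef_pos: [0.4519, 0.3309, 0.2028]
ee_rot: [3.14, -0.002, -1.77]
force: [1.0, 1.6, -0.4]
width: 0.0341
gripper_force: 24.7
side handle_top 14.45 2.43 0.101 0.62 True
top flask_top 14.6 2.562 0.077 0.86 True
top handle_top 14.6 2.613 0.096 0.95 True
14.75 [0.4517 0.3309 0.2011] [ 3.14e+00 -2.00e-03 -1.77e+00] [-0.1  0.5 -1.9] 0.03399988556205782
fit [2.749 2.02  8.158] now w 1.245 res [ 0.01 -0.04 -0.04  0.07  0.03 -0.02  0.04 -0.01]
t 14.75 tcp [451.7 330.9 201.1] err now [-20.9 365.5] 401.9
14.75 [472.6 -34.6] 
14.85 [470.  -43.5] [-2.7 -8.9]
14.95 [468.4 -52.5] [-1.5 -9. ]
15.05 [468.  -61.6] [-0.4 -9. ]
15.15 [468.7 -70.5] [ 0.7 -8.9]
15.25 [470.4 -79.1] [ 1.7 -8.7]
15.35 [473.  -87.5] [ 2.7 -8.3]
15.45 [476.6 -95.3] [ 3.6 -7.8]
15.55 [ 480.9 -102.6] [ 4.4 -7.3]
15.65 [ 486.  -109.3] [ 5.1 -6.7]
15.75 [ 491.8 -115.3] [ 5.7 -6. ]
15.85 [ 498.1 -120.5] [ 6.3 -5.3]
15.95 [ 504.8 -125. ] [ 6.7 -4.5]
16.05 [ 511.9 -128.7] [ 7.1 -3.7]
16.15 [ 519.3 -131.6] [ 7.4 -2.9]
16.25 [ 526.8 -133.7] [ 7.5 -2.1]
16.35 [ 534.4 -135. ] [ 7.6 -1.3]
16.45 [ 542.  -135.5] [ 7.6 -0.5]
16.55 [ 549.5 -135.2] [7.5 0.3]
16.65 [ 556.9 -134.2] [7.4 1. ]
16.75 [ 564.  -132.5] [7.1 1.7]
16.85 [ 570.9 -130.1] [6.9 2.4]
16.95 [ 577.4 -127.1] [6.5 3. ]
17.05 [ 583.6 -123.6] [6.1 3.5]
17.15 [ 589.3 -119.5] [5.7 4.1]
```

```bash
cat > m1.py <<'E'
from h import *
import json,sys
C=np.array([.543,-.0605]);L=json.load(open('log.json'))
c,n=sys.argv[1:3];t=get_state()['t'];cams.grab_frame(c)
for d in nets.pinpoint(c,n)[:1]:
    h=n[0]=='h';v=np.array(d['centre'][:2])-C;a=(np.arctan2(v[1],v[0])+(np.pi if h else 0)+np.pi)%(2*np.pi)-np.pi
    g=d['confidence']>.4 and abs(np.linalg.norm(v)-(.1 if h else .075))<.012
    print(t,round(a,3),np.linalg.norm(v).round(3),round(d['confidence'],2),g)
    if g:L.append((t,a))
json.dump(L,open('log.json','w'))
E
python3 -m creep '{"translation":[[4,-40,0],[4,-45,0],[4,-46,0],[4,-46,0],[4,-46,0],[4,-46,0],[4,-46,0],[4,-46,0]],"spin":[0,0,0,0,0,0,0,0],"gripper":[0,0,0,0,0,0,0,0]}'; python3 m1.py top handle_top; python3 fit.py 12
```

```text
t: 15.55
eef_pos: [0.4834, -0.0313, 0.2013]
ee_rot: [3.139, -0.001, -1.77]
force: [0.5, 0.7, -1.7]
width: 0.0338
gripper_force: 24.7
15.55 -2.476 0.099 0.6 True
fit [2.756 1.993 8.77 ] now w 1.146 res [-0.04 -0.04  0.08  0.03 -0.01  0.06  0.01 -0.03]
t 15.65 tcp [483.2 -33.9 201. ] err now [-5.3 78. ] 65.5
15.65 [ 488.4 -111.9] 
15.75 [ 494.6 -117.8] [ 6.2 -5.9]
15.85 [ 501.4 -122.9] [ 6.8 -5.1]
15.95 [ 508.6 -127.1] [ 7.2 -4.2]
16.05 [ 516.1 -130.5] [ 7.5 -3.4]
16.15 [ 523.9 -133. ] [ 7.8 -2.5]
16.25 [ 531.8 -134.7] [ 7.9 -1.6]
16.35 [ 539.7 -135.4] [ 7.9 -0.8]
16.45 [ 547.6 -135.4] [7.9 0.1]
16.55 [ 555.3 -134.5] [7.8 0.9]
16.65 [ 562.9 -132.8] [7.5 1.7]
16.75 [ 570.1 -130.4] [7.2 2.4]
16.85 [ 577.  -127.4] [6.9 3.1]
```

```bash
python3 -m creep '{"translation":[[8,-32,0.5],[8,-32,0.5],[9,-31,0.5],[7.5,-3.4,0],[8.3,-2.5,0],[8.9,-1.6,0],[8.9,-0.8,0],[8.9,0.1,0]],"spin":[0,0,0,0,0,0,0,0],"gripper":[0,0,0,0,0,0,0,0]}'; python3 m1.py side handle_top; python3 fit.py 10
```

```text
t: 16.45
eef_pos: [0.5528, -0.1319, 0.204]
ee_rot: [3.141, 0.0, -1.769]
force: [-0.5, 0.3, -0.3]
width: 0.0342
gripper_force: 24.8
16.45 -1.59 0.101 0.61 True
fit [2.748 2.018 8.231] now w 1.004 res [-0.04  0.08  0.03 -0.02  0.05 -0.01 -0.06  0.02]
t 16.55 tcp [ 553.2 -131.9  203.9] err now [2.5 3.2] 72.1
16.55 [ 550.7 -135.1] 
16.65 [ 558.1 -134. ] [7.4 1.1]
16.75 [ 565.3 -132.1] [7.2 1.8]
16.85 [ 572.1 -129.6] [6.9 2.5]
16.95 [ 578.6 -126.5] [6.5 3.1]
17.05 [ 584.7 -122.8] [6.1 3.7]
17.15 [ 590.4 -118.6] [5.7 4.2]
17.25 [ 595.6 -114. ] [5.2 4.6]
17.35 [ 600.2 -109. ] [4.7 5. ]
17.45 [ 604.4 -103.6] [4.1 5.4]
17.55 [608.  -97.9] [3.6 5.7]
```

```bash
python3 -m creep '{"translation":[[6.5,0,0],[6.8,1.3,0],[6.9,2.4,0],[6.5,3.1,0],[6.1,3.9,0],[5.9,4.7,0],[5.5,5.3,0],[5,5.8,0]],"spin":[0,0,0,0,0,0,0,0],"gripper":[0,0,0,0,0,0,0,0]}'; python3 m1.py side handle_top; python3 fit.py 10
```

```text
t: 17.35
eef_pos: [0.6017, -0.1056, 0.2041]
ee_rot: [3.141, -0.0, -1.77]
force: [-0.2, 1.1, -0.8]
width: 0.0342
gripper_force: 24.8
17.35 -0.746 0.098 0.75 True
fit [2.745 2.028 8.055] now w 0.888 res [ 0.08  0.03 -0.02  0.04 -0.01 -0.07  0.    0.02]
t 17.45 tcp [ 601.9 -105.2  204. ] err now [-1.3  0.1] 73.9
17.45 [ 603.1 -105.4] 
17.55 [606.8 -99.9] [3.7 5.5]
17.65 [610.  -94.2] [3.2 5.7]
17.75 [612.7 -88.3] [2.6 5.9]
17.85 [614.8 -82.3] [2.1 6. ]
17.95 [616.3 -76.2] [1.6 6.1]
18.05 [617.4 -70. ] [1.  6.1]
18.15 [617.9 -63.9] [0.5 6.1]
18.25 [618.  -57.9] [0.  6.1]
18.35 [617.5 -51.9] [-0.5  6. ]
18.45 [616.6 -46. ] [-0.9  5.8]
```

```bash
python3 -m creep '{"translation":[[4.2,5.7,0],[3.5,6,0],[2.9,6.1,0],[2.3,6.3,0],[1.7,6.5,0],[1,6.6,0],[0.4,6.6,0],[-0.1,6.6,0]],"spin":[0,0,0,0,0,0,0,0],"gripper":[0,0,0,0,0,0,0,0]}'; python3 m1.py side handle_top; python3 fit.py 10
```

```text
t: 18.25
eef_pos: [0.6171, -0.0551, 0.2042]
ee_rot: [3.142, 0.0, -1.77]
force: [0.0, -0.4, -1.5]
width: 0.0342
gripper_force: 24.8
18.25 0.069 0.096 0.87 True
fit [2.747 2.022 8.156] now w 0.801 res [ 0.03 -0.02  0.04 -0.01 -0.06  0.01  0.03 -0.01]
t 18.35 tcp [617.1 -54.8 204.3] err now [-0.2 -4.5] 74.3
18.35 [617.3 -50.3] 
18.45 [616.3 -44.5] [-1.   5.9]
18.55 [614.8 -38.8] [-1.5  5.7]
18.65 [612.9 -33.3] [-1.9  5.5]
18.75 [610.6 -28. ] [-2.3  5.3]
18.85 [607.9 -23. ] [-2.7  5. ]
18.95 [604.9 -18.2] [-3.   4.8]
19.05 [601.6 -13.7] [-3.3  4.5]
19.15 [598.1  -9.6] [-3.6  4.2]
19.25 [594.3  -5.7] [-3.8  3.8]
19.35 [590.2  -2.2] [-4.   3.5]
```

```bash
python3 -m creep '{"translation":[[-0.5,8,0],[-1.5,6.5,0],[-2,6,0],[-2.5,5.7,0],[-3,5.4,0],[-3.3,5.2,0],[-3.7,5,0],[-4,4.8,0]],"spin":[0,0,0,0,0,0,0,0],"gripper":[0,0,0,0,0,0,0,0]}'; python3 m1.py side handle_top; python3 fit.py 10
```

```text
t: 19.15
eef_pos: [0.5963, -0.0087, 0.2043]
ee_rot: [-3.142, 0.0, -1.77]
force: [-0.2, -0.7, -2.0]
width: 0.0341
gripper_force: 24.8
19.15 0.798 0.099 0.9 True
fit [2.751 2.014 8.272] now w 0.725 res [-0.02  0.04 -0.01 -0.06  0.02  0.04  0.01 -0.03]
t 19.25 tcp [596.2  -8.5 204.4] err now [ 3.4 -4.2] 74.3
19.25 [592.8  -4.4] 
19.35 [588.6  -0.9] [-4.2  3.4]
19.45 [584.2   2.1] [-4.4  3.1]
19.55 [579.7   4.9] [-4.5  2.7]
19.65 [575.1   7.3] [-4.6  2.4]
19.75 [570.4   9.3] [-4.7  2. ]
19.85 [565.6  11. ] [-4.8  1.7]
19.95 [560.7  12.4] [-4.8  1.4]
20.05 [555.9  13.4] [-4.9  1. ]
20.15 [551.   14.1] [-4.9  0.7]
20.25 [546.2  14.4] [-4.8  0.4]
```

```bash
python3 -m creep '{"translation":[[-6.5,5,0],[-5.3,3.8,0],[-5,3.3,0],[-5.1,2.9,0],[-5.1,2.5,0],[-5.2,2.1,0],[-5.2,1.6,0],[-5.2,1.1,0]],"spin":[0,0,0,0,0,0,0,0],"gripper":[0,0,0,0,0,0,0,0]}'; python3 m1.py top handle_top; python3 fit.py 10
```

```text
t: 20.05
eef_pos: [0.5536, 0.0133, 0.2042]
ee_rot: [-3.142, 0.0, -1.77]
force: [-0.9, 0.3, -0.9]
width: 0.034
gripper_force: 24.8
20.05 1.365 0.1 0.88 True
fit [2.748 2.019 8.205] now w 0.646 res [ 0.04 -0.01 -0.06  0.02  0.04 -0.   -0.04  0.02]
t 20.15 tcp [553.4  13.3 204.4] err now [ 1.1 -0.6] 74.5
20.15 [552.3  13.9] 
20.25 [547.5  14.4] [-4.8  0.4]
20.35 [542.8  14.5] [-4.8  0.1]
20.45 [538.1  14.3] [-4.7 -0.2]
20.55 [533.5  13.9] [-4.6 -0.4]
20.65 [528.9  13.2] [-4.5 -0.7]
20.75 [524.5  12.2] [-4.4 -1. ]
20.85 [520.2  11. ] [-4.3 -1.2]
20.95 [516.    9.5] [-4.2 -1.5]
21.05 [512.    7.8] [-4.  -1.7]
21.15 [508.1   5.9] [-3.9 -1.9]
```

```bash
python3 -m creep '{"translation":[[-5.4,1,0],[-5.2,0.3,0],[-5.1,0,0],[-5,-0.4,0],[-4.8,-0.8,0],[-4.7,-1.2,0],[-4.7,-1.6,0],[-4.5,-1.9,0]],"spin":[0,0,0,0,0,0,0,0],"gripper":[0,0,0,0,0,0,0,0]}'; python3 m1.py top handle_top; python3 fit.py 10
```

```text
t: 20.95
eef_pos: [0.5142, 0.0085, 0.2042]
ee_rot: [-3.142, 0.0, -1.77]
force: [-0.4, -0.4, -1.1]
width: 0.0338
gripper_force: 24.8
20.95 1.92 0.098 0.8 True
fit [2.747 2.021 8.175] now w 0.577 res [-0.01 -0.06  0.01  0.03 -0.01 -0.04  0.01  0.01]
t 21.05 tcp [514.1   8.3 204.3] err now [1.5 0.3] 74.7
21.05 [512.6   8.1] 
21.15 [508.7   6.2] [-3.9 -1.9]
21.25 [505.    4.2] [-3.7 -2. ]
21.35 [501.5   2. ] [-3.6 -2.2]
21.45 [ 4.981e+02 -4.000e-01] [-3.4 -2.4]
21.55 [494.9  -3. ] [-3.2 -2.5]
21.65 [491.8  -5.7] [-3.  -2.7]
21.75 [489.   -8.5] [-2.8 -2.8]
21.85 [486.3 -11.4] [-2.7 -2.9]
21.95 [483.9 -14.4] [-2.5 -3. ]
22.05 [481.6 -17.5] [-2.3 -3.1]
```

```bash
python3 -m creep '{"translation":[[-4.6,-1.5,0],[-4.2,-2.1,0],[-3.9,-2.4,0],[-3.7,-2.6,0],[-3.4,-2.9,0],[-3.2,-3.1,0],[-3.1,-3.2,0],[-2.9,-3.4,0]],"spin":[0,0,0,0,0,0,0,0],"gripper":[0,0,0,0,0,0,0,0]}'; python3 m1.py top handle_top; python3 fit.py 14
```

```text
t: 21.85
eef_pos: [0.4854, -0.0129, 0.2042]
ee_rot: [-3.142, 0.0, -1.77]
force: [0.1, -0.2, -1.7]
width: 0.034
gripper_force: 24.8
21.85 2.436 0.097 0.78 True
fit [2.748 2.02  8.186] now w 0.517 res [-0.06  0.02  0.03 -0.01 -0.04  0.01  0.01 -0.  ]
t 21.95 tcp [485.3 -13.  204.3] err now [1.6 1.6] 74.8
21.95 [483.7 -14.6] 
22.05 [481.4 -17.7] [-2.3 -3.1]
22.15 [479.3 -20.9] [-2.1 -3.2]
22.25 [477.4 -24.1] [-1.9 -3.2]
22.35 [475.7 -27.4] [-1.7 -3.3]
22.45 [474.1 -30.8] [-1.5 -3.3]
22.55 [472.8 -34.1] [-1.4 -3.4]
22.65 [471.6 -37.5] [-1.2 -3.4]
22.75 [470.6 -40.9] [-1.  -3.4]
22.85 [469.8 -44.3] [-0.8 -3.4]
22.95 [469.1 -47.7] [-0.7 -3.4]
23.05 [468.6 -51.1] [-0.5 -3.4]
23.15 [468.2 -54.4] [-0.3 -3.4]
23.25 [468.1 -57.8] [-0.2 -3.3]
23.35 [468. -61.] [-0.  -3.3]
```

```bash
python3 -m creep '{"translation":[[-3.5,-4.3,0],[-2.3,-3.3,0],[-1.9,-3.3,0],[-1.7,-3.3,0],[-1.5,-3.3,0],[-1.4,-3.4,0],[-1.2,-3.4,0],[-1,-3.4,0]],"spin":[0,0,0,0,0,0,0,0],"gripper":[0,0,0,0,0,0,0,0]}'; python3 -m creep '{"translation":[[-0.8,-3.4,0],[-0.7,-3.4,0],[-0.5,-3.4,0],[-0.3,-3.4,0],[0,0,15],[0,10,15]],"spin":[0,0,0,0,0,0],"gripper":[0,0,0,0,0,0]}';  python3 m1.py top handle_top; python3 fit.py 1
```

```text
t: 22.75
eef_pos: [0.471, -0.0406, 0.2042]
ee_rot: [-3.142, -0.0, -1.77]
force: [-1.0, -0.4, -1.2]
width: 0.034
gripper_force: 24.8
t: 23.35
eef_pos: [0.4684, -0.0447, 0.2342]
ee_rot: [3.14, -0.001, -1.771]
force: [-0.0, 0.7, -1.3]
width: 0.0341
gripper_force: 24.8
23.35 3.103 0.097 0.79 True
fit [2.744 2.025 8.136] now w 0.428 res [ 0.02  0.03 -0.01 -0.05  0.    0.   -0.02  0.03]
t 23.45 tcp [470.1 -43.5 236.1] err now [ 2.1 19.4] 74.8
23.45 [468.  -62.9] 
23.55 [468.2 -66.1] [ 0.2 -3.2]
```

```bash
python3 -m creep '{"translation":[[-2,47,0],[-2,47,0],[-2,47,0],[-2,47,0],[-2,47,0],[-2,47,0],[-2,47,0],[-2,44,0]],"spin":[0,0,0,0,0,0,0,0],"gripper":[0,0,0,0,0,0,0,0]}'; python3 -m creep '{"translation":[[0,0,0],[0,0,0],[0,0,0],[0,0,0]],"spin":[0,0,0,0],"gripper":[0,0,0,0]}'; python3 - <<'E'
from h import *
s=get_state();print(s['t'],s['eef_pos'].round(4),s['ee_rot'].round(3))
for c in('side','top'):
    cams.grab_frame(c)
    for n in('nose','head','stand'):
        print(c,n,[(np.round(d['centre'],4).tolist(),round(d['confidence'],2)) for d in nets.pinpoint(c,n)[:1]])
E
```

```text
t: 24.25
eef_pos: [0.4523, 0.3309, 0.2334]
ee_rot: [3.141, -0.0, -1.769]
force: [1.3, -0.5, -1.1]
width: 0.0345
gripper_force: 24.8
t: 24.65
eef_pos: [0.453, 0.3281, 0.2342]
ee_rot: [3.142, -0.0, -1.771]
force: [0.0, 0.3, -1.2]
width: 0.0338
gripper_force: 24.8
24.65 [0.453  0.3281 0.2342] [ 3.142 -0.    -1.771]
side nose [([0.4561, 0.328, 0.1544], 0.77)]
side head [([0.4526, 0.3283, 0.2672], 0.59)]
side stand [([0.4588, 0.3298, 0.0043], 0.96)]
top nose [([0.4525, 0.3317, 0.1553], 0.79)]
top head [([0.4532, 0.3274, 0.272], 0.68)]
top stand [([0.4555, 0.3322, 0.0025], 0.58)]
```

```bash
python3 -m creep '{"translation":[[-0.4,3.7,0],[0,0,-25],[0,0,-25],[0,0,0],[0,0,-10],[0,0,-10],[0,0,-10]],"spin":[0,0,0,0,0,0,0],"gripper":[0,0,0,0,0,0,0]}'; python3 -m creep '{"translation":[[0,0,-10],[0,0,-10],[0,0,-10],[0,0,-10],[0,0,-8],[0,0,-6],[0,0,0]],"spin":[0,0,0,0,0,0,0],"gripper":[0,0,0,0,0,0,0]}'
```

```text
t: 25.75
eef_pos: [0.4527, 0.3333, 0.1542]
ee_rot: [-3.141, 0.001, -1.77]
force: [-0.2, -0.3, -1.4]
width: 0.0338
gripper_force: 24.8
t: 26.45
eef_pos: [0.4521, 0.3324, 0.0992]
ee_rot: [3.141, -0.001, -1.77]
force: [-0.4, 0.2, -1.3]
width: 0.0338
gripper_force: 24.8
```

```bash
python3 -m creep '{"translation":[[0,0,-3],[0,0,-2],[0,0,-1],[0,0,0]],"spin":[0,0,0,0],"gripper":[0,0,0,0]}'; python3 -m creep '{"translation":[[0,0,-0.5],[0,0,0],[0,0,0]],"spin":[0,0,0],"gripper":[0,0,0]}'
```

```text
t: 26.85
eef_pos: [0.4524, 0.3328, 0.0942]
ee_rot: [-3.142, 0.0, -1.77]
force: [0.1, -0.1, -2.0]
width: 0.0341
gripper_force: 24.8
t: 27.15
eef_pos: [0.4524, 0.3328, 0.0938]
ee_rot: [-3.142, 0.0, -1.77]
force: [-0.5, 0.0, -1.0]
width: 0.0341
gripper_force: 24.8
```

```bash
python3 -m creep '{"translation":[[0,0,-0.8],[0,0,0],[0,0,0]],"spin":[0,0,0],"gripper":[0,0,0]}';python3 -m creep '{"translation":[[0,0,0],[0,0,0],[0,0,0],[0,0,0],[0,0,0],[0,0,0],[0,0,0],[0,0,0]],"spin":[0,0,0,0,0,0,0,0],"gripper":[0.6,1,1,1,1,1,1,1]}'; python3 -m creep '{"translation":[[0,0,20],[0,0,40],[0,0,48],[0,0,48],[-40,0,0],[-40,0,0],[0,0,0],[0,0,0]],"spin":[0,0,0,0,0,0,0,0],"gripper":[1,1,1,1,1,1,1,1]}'; python3 - <<'E'
from h import *
o=[]
for c,(x,y) in(('side',(253,340)),('top',(130,271))):
    f=cams.grab_frame(c)
    for n in('nose','head','thermometer'):
        print(c,n,[(np.round(d['centre'],4).tolist(),round(d['confidence'],2)) for d in nets.pinpoint(c,n)[:1]])
    o.append(cv2.resize(f['img'][y-45:y+45,x-45:x+45,::-1],(400,400),interpolation=cv2.INTER_CUBIC))
cv2.imwrite('pics/p6.png',np.hstack(o));print(get_state()['t'])
E
```

```text
t: 27.45
eef_pos: [0.4525, 0.3329, 0.0931]
ee_rot: [-3.141, 0.0, -1.77]
force: [-0.6, 0.5, 1.3]
width: 0.0337
gripper_force: 24.8
t: 28.25
eef_pos: [0.4524, 0.3328, 0.0929]
ee_rot: [3.142, 0.0, -1.77]
force: [0.6, 0.1, -0.0]
width: 0.0866
gripper_force: 0.0
t: 29.05
eef_pos: [0.3719, 0.333, 0.2496]
ee_rot: [-3.141, 0.001, -1.768]
force: [0.1, -0.1, -0.5]
width: 0.0876
gripper_force: 0.0
side nose [([0.4525, 0.3318, 0.1263], 0.33)]
side head [([0.4515, 0.3308, 0.127], 0.6)]
side thermometer [([0.4524, 0.3347, 0.0193], 0.87)]
top nose [([0.7646, 0.143, -0.0025], 0.48)]
top head [([0.4579, 0.3315, 0.1314], 0.5)]
top thermometer [([0.4526, 0.3336, 0.0131], 0.5)]
29.45
```

View pics/p6.png

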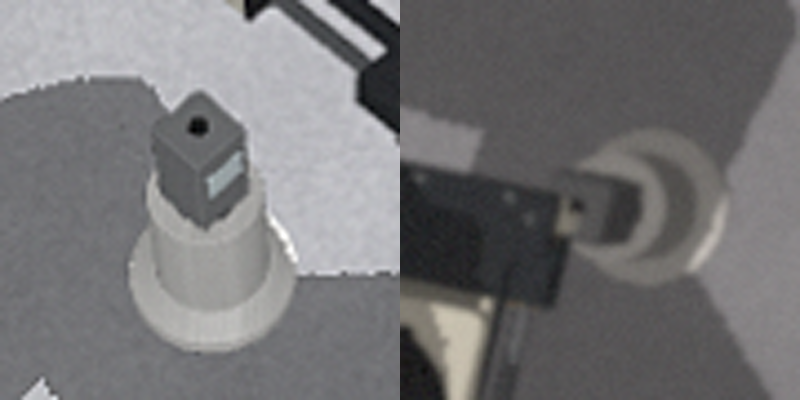

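The picture shows the thermometer upright and fully home in its stand: the head top is at crop (200,125) with its underside on the rim. The gripper is clear of it, so I'm handing in.

```bash
python3 -c "
from station import arm;print(arm.job_done())"
```

```text
the job is handed in; nothing more can be done
None
```

The job is handed in: after two misses over the handle the third push spun the table to about 2 rad/s, the thermometer's nose stayed about 36 mm over the flask for roughly 7 s by my fit, and it is back upright and home in its stand and released at about 29 s.

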